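# Shift the sliding lids of the laundry caddy and stow the nail brush

### The job

Put the purple nail brush away, lying flat, in the front compartment of the white caddy (the end nearest you). First shift the two sliding lids back one at a time by their grips: the middle lid over the pegs until it clicks home under the sprung roller catch at the back, while the front lid stays where it is, and then the front lid up against it over the middle compartment. Leave the soap dish and the tube where they lie.

Things in the scene. Friction and masses are not known exactly. Their poses are not given: they have to be found in the camera images.
- caddy: White plastic box, 302 x 129 mm, 66 mm high, fixed to the counter. Origin: under its centre; x along the lid track from front (nearest robot) to back (steel catch), y left, z up. Three compartments at x = -98, 0, +98 mm; two lids share one track over them, sliding along x only, between end walls whose inner faces are at x = -146 and +146 mm. Side lips keep them from lifting out.
- front_bay (a point): Centre of the floor of the front compartment, 22 mm above the counter; axes as the caddy's. The compartment is 96 mm (x) by 105 mm (y) inside; the mouth above it is 107 mm wide between the lips, whose tops are 66 mm above the counter. Empty, and under a lid at the start.
- back_bay (a point): Centre of the floor of the back compartment, 22 mm above the counter; axes as the caddy's. It is open at the start and holds two clothes pegs, which lie below the track; a lid covers it in the end.
- lid_blue_grip (a point): Blue lid: plate 96 (x) x 114 (y) x 6 mm, 160 g, top 58.5 mm above the counter, a 3 mm rib near its front and back edges. In its middle a white grip bar 36 long (x) x 18 thick (y) x 26 mm high; this point is in the bar's middle, 72.5 mm above the counter; axes as the caddy's. Starts over the front or the middle compartment. Home at the back it is at caddy x = +98 mm, the other lid against it at +2.
- lid_grey_grip (a point): Grip of the grey lid, in all else the same as the blue lid; it starts over whichever of the front and middle compartments the blue one leaves.
- catch (a joint): Sprung steel arm with a black roller over the back end of the track; 0 = down at rest (rad, grows as lifted). In its last 14 mm a lid pushed back (6 to 10 N) lifts it some 0.09 rad with its back rib; it drops behind the rib and holds the lid. 36 mm wide, it reaches 23 mm in from the back wall and 20 mm above the lids, clear of the grip bar.
- brush_mid (a point): Purple nail brush, 30 mm wide (x) by 86 mm long (y) by 22 mm high, 70 g, lying on its bristles on the counter left of the caddy; this point is at its centre, 11 mm up; z up. Grasp it across its 30 mm width.
- soap_dish: Bystander: cream soap dish with soap, 88 x 123 x 27 mm; origin under its centre.
- stain_gel: Bystander: white tube, 48 x 156 x 33 mm, lying; origin under its centre.

How it is judged:
By the outcome, as a careful person would: the job done as asked, in the order asked, and still so for the second after the job is handed in, with the robot touching nothing.
It also fails if it takes over 67 s, if anything falls off the work surface, if the arm or the gripper's body presses on something with over 40 N, if the wrist force passes 120 N, or if a joint passes its speed limit or range.

### The arm

A 7-joint arm with a two-finger parallel gripper is mounted at the origin on a cart in front of the work surface, level with it; the furniture and walls round the work are solid. World frame = base frame: x ahead of the robot, y to its left, z up, the work surface at z = 0. Lengths are in m, angles in rad, forces in N, time in s.
With the tool pointing down it reaches from about 0.425 to 0.95 m from the base axis. Payload 4.7 kg.
Tool frame: the origin (TCP) lies at the very end of the fingers, on their centre line; the grasp point (between the pads) lies behind it (r.hold_point_z is the z of the grasp point in the tool frame, in m); z points along the fingers, y is the line along which they close (so a half turn about z gives the same grasp; the last joint's range is limited). The gripper opens to 87 mm and grips with 3 to 60 N. Pads are 19 mm wide; open, the fingers measure 117 mm over their backs; the gripper's body (75 mm by 190 mm) begins 51 mm behind the grasp point.
Start: joints at [1.242, 0.469, -0.049, 1.532, 0.024, 1.141, -0.082], TCP at [0.199, -0.645, 0.223] pointing down, gripper open.
Joint ranges: [-2.59, 2.59], [-0.33, 1.99], [-1.39, 1.29], [0.1, 2.45], [-1.04, 4.18], [0.21, 1.99], [-2.66, 2.66]. Speed limits (rad/s): [2.57, 2.57, 3.14, 3.14, 3.14, 3.14, 3.14].

### API

Orientations are given as a 3x3 rotation matrix whose columns are the frame's x, y, z axes.
In Python, from plant import r gives the robot as it stands. Calls block until the motion is done:
- r.move_ptp(position, orientation): joint-space move of the TCP to a pose.
- r.move_linear(position, orientation=None, rate=0.15, guard=None): straight line of the TCP; orientation=None keeps the orientation; rate is the mean speed in m/s. With guard (N) it stops when the force on the tool has changed by that much, and returns True; else False.
- r.goto_joints(angles): joint-space move.
- r.ungrasp() and r.grab(grasp_force=None): open the fingers fully, or close them until they stop; grasp_force is the grip in N (None keeps the last).
- r.pause(seconds).
- r.ik(position, orientation): joint angles nearest the present ones, or None.
- r.snapshot(name): name is "scene" or "top" or "wrist"; returns a dict with "img" (384x512x3 uint8, blue, green, red), "camera_matrix" (3x3 intrinsics, pixels), "dist_coeffs" ([k1, k2, p1, p2, k3] as OpenCV has them; the pictures are not rectified), "view" (4x4, takes a point from world to camera coordinates). Camera axes: x right, y down, z forward; pixel columns grow to the right and rows downward; lengths in m; the calibration is good to about 2 mm. A picture is of the moment at which its call begins. There is no depth.
A pose or a line that the arm cannot do raises r.MotionError and nothing moves.
- r.sign_off(): hands the job in; it is judged then, once.
Readings, each from a call of its own:
- r.current_clock(): time.
- r.current_qpos(): joint angles.
- r.current_joint_velocities(): joint speeds.
- r.current_joint_efforts(): joint torques, N m.
- r.current_tcp_pos(): TCP position.
- r.current_orientation(): TCP orientation.
- r.current_force(): force on the tool from outside, world axes, zero at the start.
- r.current_moment(): the same for the moment, N m.
- r.current_width(): finger opening in m.
- r.current_finger_force(): force on a finger pad.
Only numpy, scipy, OpenCV 4.12 (cv2) and the standard library are available. Lean on these libraries where they do the work, as an engineer would, in place of code of your own. Each camera call takes 0.05 s, during which the arm holds its last target. There are 200 camera calls.

## Working session

There is one attempt and no reset: what is moved stays moved. The work goes in short steps, each a Python script; the robot and the scene stay as the last script left them, time stands still between calls to the robot, and variables do not carry over. Pictures are saved under pics/ and viewed, at most 10 in all, crops included, and the job is handed in when it is done.

```bash
ls; mkdir -p pics
python3 - <<'E'
from plant import r
import cv2,numpy as np
print(r.hold_point_z,r.current_clock())
a=r.snapshot("scene");b=r.snapshot("top")
for n,s in(("scene",a),("top",b)):
    print(n,s["camera_matrix"].tolist(),s["dist_coeffs"],np.round(s["view"],4).tolist())
    np.savez("pics/%s0.npz"%n,**s)
cv2.imwrite("pics/a.png",np.vstack([a["img"],b["img"]])[:, :] if 0 else cv2.resize(np.hstack([a["img"],b["img"]]),(800,300)))
cv2.imwrite("pics/top.png",cv2.resize(b["img"],(800,600)))
E
```

```text
pics
-0.0187 0.0
scene [[372.6175148134708, 0.0, 264.7838198532295], [0.0, 372.6175148134708, 191.4177420668547], [0.0, 0.0, 1.0]] [-0.09110704  0.          0.          0.          0.        ] [[0.48, -0.8772, -0.0085, 0.1233], [-0.6371, -0.3419, -0.6909, 0.5014], [0.6031, 0.337, -0.7229, 0.5015], [0.0, 0.0, 0.0, 1.0]]
top [[465.8152593546757, 0.0, 256.4906208340869], [0.0, 465.8152593546757, 197.1159218457465], [0.0, 0.0, 1.0]] [-0.10304356  0.          0.          0.          0.        ] [[-0.0217, -0.9997, -0.0149, 0.4161], [-0.9913, 0.0234, -0.1293, 0.4724], [0.1296, 0.012, -0.9915, 1.1194], [0.0, 0.0, 0.0, 1.0]]
```

View pics/top.png

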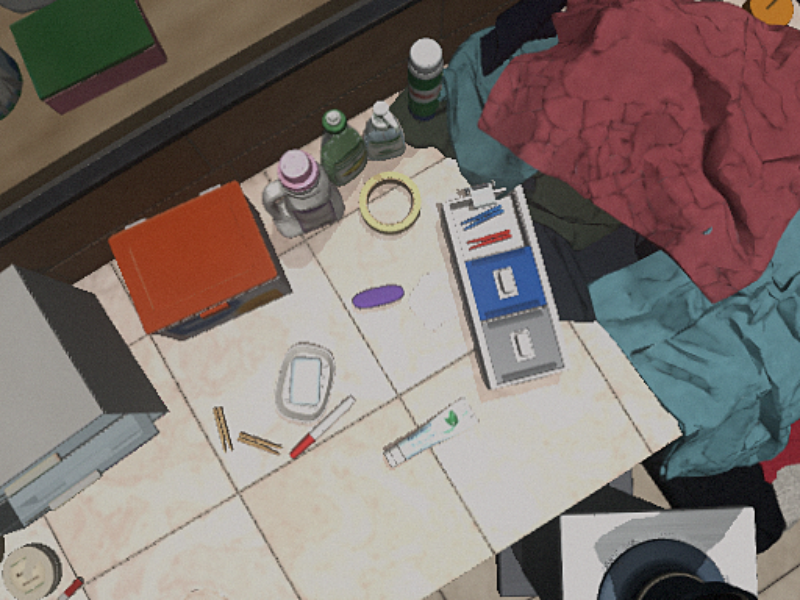

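View pics/a.png

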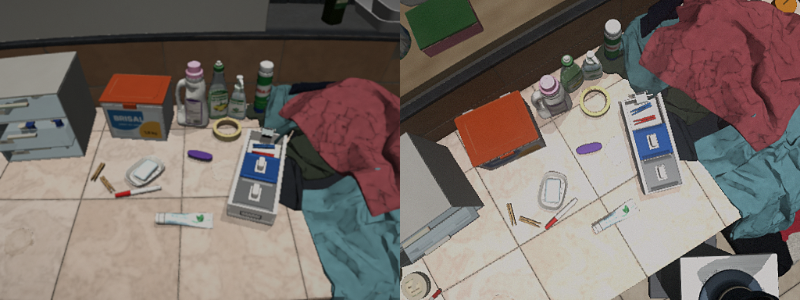

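The two pictures show the same layout. In the top view (800x600), the blue lid is in the middle (505,283) and the grey lid in front (522,345). The pegs are in the open back bay (485,228) and the catch at (483,195). The brush is at (378,296) and the tube at (430,433), with the dish at (305,382).

```bash
cat > h.py <<'E'
import cv2,numpy as np
def ray(s,uv,z):
    uv=np.asarray(uv,float).reshape(-1,1,2)
    n=cv2.undistortPoints(uv,s["camera_matrix"],s["dist_coeffs"]).reshape(-1,2)
    R=s["view"][:3,:3];t=s["view"][:3,3];c=-R.T@t
    d=np.c_[n,np.ones(len(n))]@R
    return c+d*((z-c[2])/d[:,2])[:,None]
def big(mask):
    c,_=cv2.findContours(mask.astype(np.uint8),cv2.RETR_EXTERNAL,cv2.CHAIN_APPROX_NONE)
    return max(c,key=cv2.contourArea).reshape(-1,2)
def rect(s,cnt,z):
    p=ray(s,cnt,z)[:,:2].astype(np.float32)
    c,wh,a=cv2.minAreaRect(p*1000)
    return np.round(c,1),np.round(wh,1),round(a,1)
def hsv(s): return cv2.cvtColor(s["img"],cv2.COLOR_BGR2HSV)
def blue(h): return (h[...,0]>100)&(h[...,0]<122)&(h[...,1]>130)&(h[...,2]>50)
def purple(h): return (h[...,0]>122)&(h[...,0]<150)&(h[...,1]>80)
E
python3 - <<'E'
from h import *
for n in("scene","top"):
    s=dict(np.load("pics/%s0.npz"%n));h=hsv(s)
    b=big(blue(h)); print(n,"blue",rect(s,b,.0585),b.mean(0))
    p=big(purple(h)); print("brush",rect(s,p,.015))
    # white grip inside blue hull
    m=np.zeros(h.shape[:2],np.uint8);cv2.fillPoly(m,[b],1)
    m=cv2.erode(m,np.ones((5,5)))&~blue(h)
    w=m.astype(bool)&(h[...,1]<60)&(h[...,2]>190)
    if w.any(): print("grip top",rect(s,big(w),.0855))
s=dict(np.load("pics/top0.npz"))
P=np.array([[490,388],[563,370],[520,185],[443,203]])/1.5625
print("caddy top corners",ray(s,P,.066).round(3)[:,:2].tolist())
print("grips hand",ray(s,np.array([[504,283],[523,345]])/1.5625,.0855).round(3)[:,:2].tolist())
crop=s["img"][110:255,270:370];cv2.imwrite("pics/crop.png",cv2.resize(crop,None,fx=4,fy=4,interpolation=cv2.INTER_CUBIC))
E
```

```text
scene blue (array([514. , 242.9]), array([ 96.3, 104.1]), 13.0) [333.14285714 214.44897959]
brush (array([505.9, 444.8]), array([31.8, 80.9]), 13.3)
grip top (array([512.3, 242.1]), array([28.4, 10.2]), 14.6)
top blue (array([514.6, 241.6]), array([ 94.2, 105.4]), 12.8) [323.37662338 180.81818182]
brush (array([505.2, 442.7]), array([27.9, 80.8]), 12.8)
grip top (array([511.4, 240.3]), array([42.3, 17.5]), 13.5)
caddy top corners [[0.352, 0.272], [0.376, 0.159], [0.669, 0.212], [0.642, 0.335]]
grips hand [[0.51, 0.247], [0.415, 0.222]]
```

View pics/crop.png

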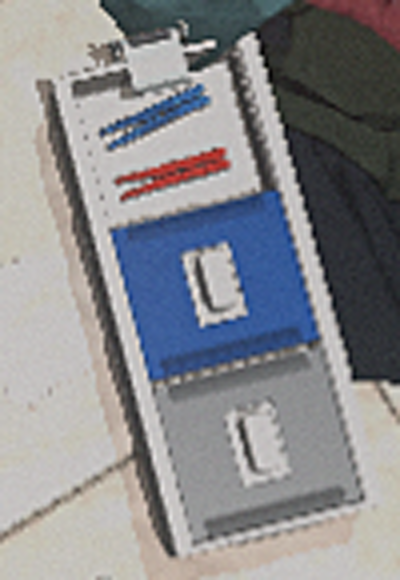

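The crop shows the blue lid in the middle and the grey lid in front, with clean rims. Yaw is about 13° and the blue grip is near (0.513, 0.242). Next I'll go above it, keeping high and close in on the way past the cloth heap, and take one look from the wrist.

```bash
cat >> h.py <<'E'
def ori(yaw,flip=1):
    y=np.array([-np.sin(yaw),np.cos(yaw),0])*flip; z=np.array([0,0,-1.]); return np.c_[np.cross(y,z),y,z]
E
python3 - <<'E'
from h import *
from plant import r
R0=r.current_orientation();print(R0.round(2).tolist())
ya=np.deg2rad(13)
for f in(1,-1):
    for p in[(.513,.242,.07),(.609,.264,.07),(.419,.22,.045),(.419,.22,.2),(.506,.444,.03)]:
        q=r.ik(p,ori(ya,f));print(f,p,None if q is None else np.round(q,2).tolist())
r.move_linear([.16,-.52,.34],rate=.3)
f=max((1,-1),key=lambda f:0 if r.ik((.513,.242,.26),ori(ya,f)) is None else 9-abs(r.ik((.513,.242,.26),ori(ya,f))[6]))
print("flip",f)
r.move_ptp([.513,.242,.24],ori(ya,f))
s=r.snapshot("wrist");np.savez("pics/w1.npz",**s);cv2.imwrite("pics/w1.png",s["img"])
h=hsv(s);b=big(blue(h));print(rect(s,b,.0585),r.current_clock(),r.current_force())
E
```

```text
[[0.96, 0.3, -0.0], [0.3, -0.96, 0.0], [-0.0, -0.0, -1.0]]
1 (0.513, 0.242, 0.07) [0.22, 0.73, -1.04, 1.89, 0.76, 0.98, 0.63]
1 (0.609, 0.264, 0.07) [0.22, 0.92, -1.14, 1.65, 0.9, 1.18, 0.65]
1 (0.419, 0.22, 0.045) [0.17, 0.59, -0.94, 2.12, 0.69, 0.78, 0.58]
1 (0.419, 0.22, 0.2) [0.48, 0.48, -1.35, 1.98, 0.53, 1.11, 0.7]
1 (0.506, 0.444, 0.03) [-0.32, 0.78, -0.7, 1.66, 0.6, 0.93, 0.55]
-1 (0.513, 0.242, 0.07) [0.03, 0.59, -0.73, 1.9, 0.52, 0.85, -2.32]
-1 (0.609, 0.264, 0.07) [-0.05, 0.69, -0.63, 1.67, 0.48, 0.94, -2.2]
-1 (0.419, 0.22, 0.045) [0.09, 0.54, -0.84, 2.12, 0.61, 0.73, -2.49]
-1 (0.419, 0.22, 0.2) [0.46, 0.45, -1.3, 1.98, 0.49, 1.09, -2.4]
-1 (0.506, 0.444, 0.03) [-0.31, 0.79, -0.72, 1.66, 0.62, 0.93, -2.61]
flip 1
(array([515. , 242.5]), array([ 93.3, 105.9]), 12.9) 3.85 [ 0.30360525  0.24815288 -0.35080235]
```

View pics/w1.png

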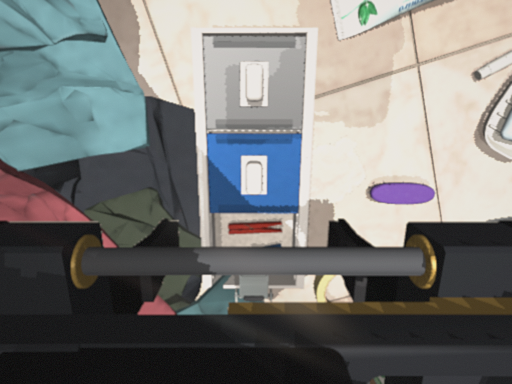

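The wrist view shows the blue grip at (253,174) and the grey grip at (253,83), both square to the frame. The brush is at (402,193) and nothing is in the way. Blue's centre reads (0.515, 0.2425), yaw 12.9°, which agrees with the other views. Next I'll grip it and push.

Run:
```python
from h import *
from plant import r
s=dict(np.load("pics/w1.npz"))
print(ray(s,[[253,174],[254,83]],.0855).round(4).tolist())
ya=np.deg2rad(12.9);d=np.array([np.cos(ya),np.sin(ya),0]);O=ori(ya)
p=np.array([.5145,.2425,.071])
r.move_linear(p+[0,0,.05],O,rate=.2)
print("touch",r.move_linear(p,rate=.08,guard=8),r.current_tcp_pos())
r.grab(40);print(r.current_width(),r.current_finger_force(),r.current_force())
t=r.current_tcp_pos()
def log():print((r.current_tcp_pos()-t)@d*1000,(r.current_tcp_pos()-t).round(4),r.current_force().round(1),r.current_width(),r.current_clock())
print(r.move_linear(t+d*.03,rate=.06,guard=20));log()
print(r.move_linear(t+d*.08,rate=.06,guard=25));log()
```

```text
[[0.5093, 0.2405, 0.0855], [0.4186, 0.2207, 0.0855]]
touch False [0.51458952 0.24283223 0.07109444]
0.01723439383607858 39.999858140945435 [ 0.67007772 -0.47776589  0.78051864]
False
30.53009762093374 [0.0297 0.0069 0.    ] [0.3 0.2 0.2] 0.017803721038153163 7.1417
False
80.4621360037349 [0.0784 0.018  0.0001] [-0.  -0.6  0.6] 0.01754270823614569 8.125
```

Run:
```python
from h import *
from plant import r
ya=np.deg2rad(12.9);d=np.array([np.cos(ya),np.sin(ya),0])
t0=np.array([.51459,.24283,.0711])
t=r.current_tcp_pos()
for k in range(16):
    t=t+d*.002
    g=r.move_linear(t,rate=.03,guard=25);print(k,round((r.current_tcp_pos()-t0)@d*1000,1),(r.current_force()@d).round(1))
    if g or abs(r.current_force()@d)>18:break
s=r.snapshot("top");np.savez("pics/top1.npz",**s);h=hsv(s);print(rect(s,big(blue(h)),.0585),r.current_clock())
cv2.imwrite("pics/top1.png",cv2.resize(s["img"][100:260,260:380],None,fx=3.5,fy=3.5,interpolation=cv2.INTER_CUBIC))
```

```text
0 81.1 -4.9
1 82.9 -4.2
2 85.5 -5.0
3 89.0 -0.8
4 91.1 1.3
5 92.8 1.2
6 94.3 0.0
7 94.3 -5.4
8 94.3 -11.4
9 94.3 -14.9
10 94.4 -20.0
(array([577.9, 256. ]), array([ 34.5, 105.4]), 12.9) 10.925
```

View pics/top1.png

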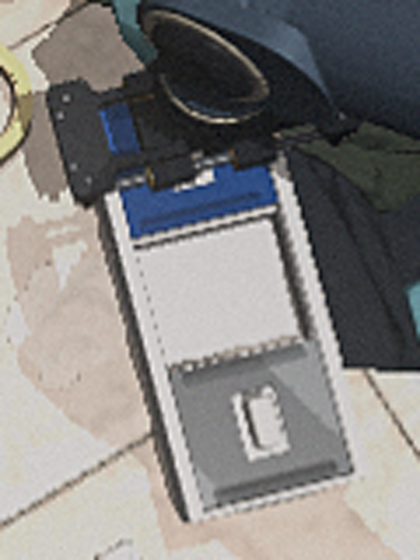

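The middle lid went through the catch: force rose to about 5 N, dropped, then hit a hard stop at +94 mm. The picture shows blue at the back (200,200 in the crop), with grey unmoved in front (260,420). Next I'll release blue and do the grey lid.

Run:
```python
from h import *
from plant import r
ya=np.deg2rad(12.9);d=np.array([np.cos(ya),np.sin(ya),0]);O=ori(ya)
r.move_linear(r.current_tcp_pos(),rate=.05)
print(r.current_force().round(1))
r.ungrasp()
t=r.current_tcp_pos()
r.move_linear(t+[0,0,.05],rate=.2)
p=np.array([.5145,.2425,.071])-d*.0975
r.move_linear(p+[0,0,.05],rate=.25)
print(p,"touch",r.move_linear(p,rate=.08,guard=8),r.current_tcp_pos())
r.grab(40);print(r.current_width(),r.current_finger_force(),r.current_force().round(1))
t=r.current_tcp_pos();t0=t
print(r.move_linear(t+d*.085,rate=.06,guard=20))
t=t+d*.085
for k in range(14):
    t=t+d*.002
    g=r.move_linear(t,rate=.04,guard=15);f=r.current_force()@d;print(k,round((r.current_tcp_pos()-t0)@d*1000,1),f.round(1))
    if g or f<-7:break
r.move_linear(r.current_tcp_pos(),rate=.05)
r.ungrasp();t=r.current_tcp_pos();print(t)
r.move_linear(t+[0,0,.06],rate=.2)
r.move_ptp([.47,.30,.26],O)
s=r.snapshot("wrist");np.savez("pics/w2.npz",**s);cv2.imwrite("pics/w2.png",s["img"])
h=hsv(s);print(rect(s,big(blue(h)),.0585),rect(s,big(purple(h)),.015),r.current_clock())
```

```text
[-2.6 -0.7  1.5]
[0.41946078 0.22073311 0.071     ] touch False [0.41952326 0.22108233 0.07108557]
0.017961140438136753 39.999918937683105 [-0.3  0.4 -0.1]
False
0 87.2 -1.3
1 89.3 -0.6
2 91.3 0.1
3 93.3 -0.6
4 95.3 -1.7
5 97.3 -1.9
6 98.9 -2.6
7 98.9 -7.5
[0.51578601 0.24282871 0.07097748]
(array([646.2, 237.5]), array([26.3, 40.4]), 12.9) (array([505.4, 443.8]), array([29.7, 83.3]), 10.0) 22.025
```

View pics/w2.png

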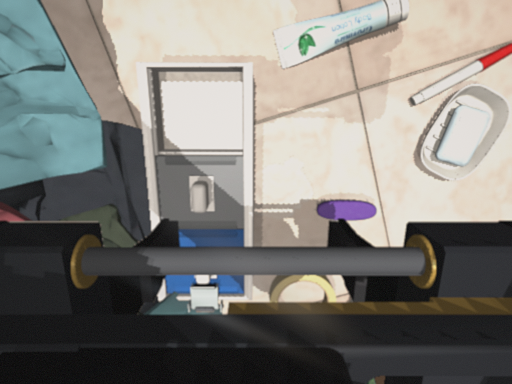

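The wrist view shows the front bay open (201,112) and grey in the middle (200,193) up against blue, with the catch at (205,295). The brush, at (347,210), is undisturbed. The fingers measure 117 mm across when open, which won't fit the 96 mm bay straight across. So I'll set the brush down turned about 48°, where the opened fingers fit both ways.

Run:
```python
from h import *
from plant import r
s=dict(np.load("pics/w2.npz"));h=hsv(s)
# inner rim corners of the front opening, by eye in w2, at lip top
c=ray(s,[[157,70],[244,70],[160,152],[243,152]],.0585);print(c.round(4)[:,:2].tolist(),c.mean(0).round(4))
ya=np.deg2rad(12.9);d=np.array([np.cos(ya),np.sin(ya)])
print("bay",np.array([.513,.2425])-.098*d-0.001*d)
for a in(12.,12.9+48,12.9-48):
  for f in(1,-1):
    for p in([(.5054,.4438,.006),(.5054,.4438,.14)] if a==12 else [(.417,.2203,.14),(.417,.2203,.03)]):
        q=r.ik(p,ori(np.deg2rad(a-90),f));print(a,f,p[2],None if q is None else np.round(q,2).tolist())
print(np.round(r.current_qpos(),2))
```

```text
[[0.382, 0.1674], [0.36, 0.2635], [0.4735, 0.1841], [0.4509, 0.2823]] [0.4166 0.2243 0.0585]
bay [0.41649864 0.22039824]
12.0 1 0.006 [-0.47, 0.75, -0.46, 1.68, 0.43, 0.82, -0.92]
12.0 1 0.14 [-0.41, 0.6, -0.55, 1.6, 0.35, 1.04, -0.85]
12.0 -1 0.006 [-0.13, 1.0, -1.08, 1.66, 0.97, 1.11, 1.85]
12.0 -1 0.14 [-0.07, 0.87, -1.21, 1.58, 0.84, 1.29, 1.94]
60.9 1 0.14 [0.13, 0.36, -0.85, 2.05, 0.35, 0.88, 0.15]
60.9 1 0.03 [-0.02, 0.52, -0.7, 2.14, 0.55, 0.66, -0.03]
60.9 -1 0.14 [-1.46, 0.41, 1.13, 2.13, -0.49, 0.88, -2.12]
60.9 -1 0.03 [-1.38, 0.71, 1.11, 2.21, -0.94, 0.81, -1.72]
-35.1 1 0.14 [-0.14, 0.28, -0.51, 2.07, 0.18, 0.84, -1.37]
-35.1 1 0.03 [-0.27, 0.45, -0.38, 2.15, 0.3, 0.58, -1.47]
-35.1 -1 0.14 [0.34, 0.48, -1.15, 2.05, 0.54, 0.96, 1.43]
-35.1 -1 0.03 [0.16, 0.62, -0.94, 2.13, 0.74, 0.76, 1.26]
[ 0.14  0.42 -1.03  1.73  0.38  1.21  0.8 ]
```

Run:
```python
from h import *
from plant import r
P=ori(np.deg2rad(12-90));Q=ori(np.deg2rad(12.9-48-90))
b=np.array([.5053,.4438,0.])
r.move_ptp(b+[0,0,.12],P)
s=r.snapshot("wrist");h=hsv(s);m=big(purple(h));print(rect(s,m,.015),cv2.boundingRect(m))
print(r.move_linear(b+[0,0,.006],rate=.1,guard=8),r.current_tcp_pos())
r.grab(15);print(r.current_width(),r.current_finger_force(),r.current_force().round(1))
r.move_linear(b+[0,0,.15],rate=.2)
print(r.current_width())
r.move_ptp([.4165,.2204,.15],Q)
s=r.snapshot("wrist");np.savez("pics/w3.npz",**s)
t=r.snapshot("top")["img"]
cv2.imwrite("pics/w3.png",cv2.resize(np.hstack([s["img"],cv2.resize(t[100:292,220:476],(512,384))]),(800,300)))
print(r.current_width(),r.current_clock(),r.current_tcp_pos())
```

```text
(array([504.2, 441.9]), array([27.7, 83.3]), 12.7) (236, 146, 31, 88)
False [0.50570598 0.44431625 0.00685401]
0.02885309052365694 14.999924576841295 [ 0.9 -0.2  0.2]
0.028917040569278723
0.029450076144256144 27.7417 [0.41723836 0.22236327 0.15007163]
```

View pics/w3.png

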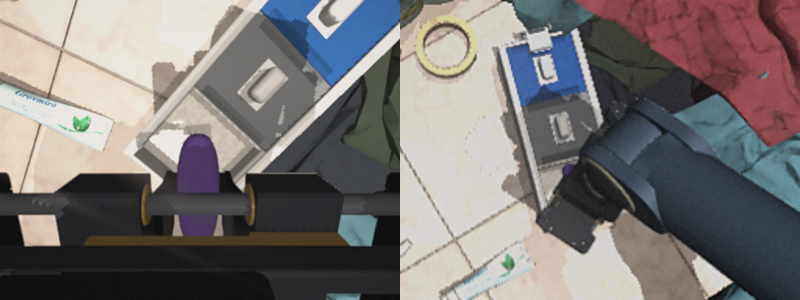

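The picture shows the brush held (200,190) over the front bay, turned about 45°, with both lids home and the tube clear. Next I'll lower it.

Run:
```python
from h import *
from plant import r
r.move_linear([.4165,.2204,.10],rate=.1)
r.pause(.3);print(r.current_tcp_pos(),r.current_force().round(1))
g=r.move_linear([.4165,.2204,.0305],rate=.05,guard=6)
print(g,r.current_tcp_pos(),r.current_force().round(1),r.current_clock())
if r.current_tcp_pos()[2]<.036:
    r.ungrasp();print(r.current_width(),r.current_force().round(1))
    r.pause(.2);r.move_linear([.4165,.2204,.13],rate=.12)
    r.move_ptp([.40,.33,.28],ori(np.deg2rad(12.9)))
    r.pause(.3)
    s=r.snapshot("wrist");t=r.snapshot("top");u=r.snapshot("scene")
    for n,x in(("w",s),("t",t)):
        h=hsv(x);print(n,rect(x,big(purple(h)),.040))
    cv2.imwrite("pics/w4.png",cv2.resize(np.hstack([s["img"],cv2.resize(u["img"][150:300,250:450],(512,384))]),(800,300)))
    print(r.current_clock())
```

```text
[0.41680596 0.22056605 0.10048908] [ 0.4 -0.9 -0.8]
False [0.41673013 0.22054482 0.03078918] [-0.4 -0.3  0.2] 30.2333
0.08694596418611447 [-0.1 -0.  -0.6]
w (array([415.4, 220.5]), array([80.5, 27.7]), 55.3)
t (array([981.5, 155. ]), array([ 7.9, 16. ]), 22.6)
34.8833
```

View pics/w4.png

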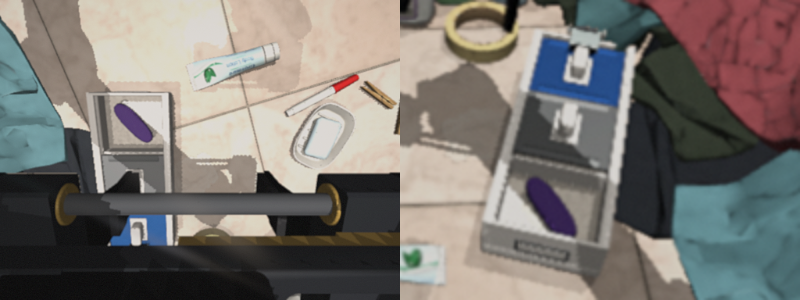

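The brush lies flat in the front bay (wrist 133,122; scene 550,205), 1 mm from its centre. Grey is tight against blue, blue is under the catch, and the gripper is clear. I'll hand it in.

```bash
python3 -c "
from plant import r
print(r.sign_off())"
```

```text
the job is handed in; nothing more can be done
None
```

I clicked the blue lid home under the catch, slid the grey lid up against it, laid the brush flat (turned about 45°) in the front compartment, left the soap dish and tube alone, and handed the job in at about 35 s.

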